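# Swing the biscuit tin round the post and seat it in its corner

## Robot

A 7-joint arm with a two-finger parallel gripper is mounted at the origin on the work surface. World frame = base frame: x ahead of the robot, y to its left, z up, the work surface at z = 0. Lengths are in m, angles in rad, forces in N, time in s.
With the tool pointing down it reaches from about 0.4 to 0.85 m from the base axis. Payload 4.5 kg.
Tool frame: the origin (TCP) lies at the very end of the fingers, on their centre line; the grasp point (between the pads) lies 19 mm behind it; z points along the fingers, y is the line along which they close (so a half turn about z gives the same grasp; the last joint's range is limited). The gripper opens to 88 mm and grips with 3 to 60 N. Pads are 18 mm wide; open, the fingers measure 123 mm over their backs; the gripper's body (75 mm by 187 mm) begins 45 mm behind the grasp point.
Start: joints at [-1.119, 0.689, -0.195, 1.565, 0.157, 0.902, -0.215], TCP at [0.254, 0.571, 0.239] pointing down, gripper open.
Joint ranges: [-3.01, 3.01], [-0.46, 2.08], [-1.47, 1.51], [0.13, 2.56], [-1, 4.14], [0.04, 2.09], [-2.66, 2.66]. Speed limits (rad/s): [2.57, 2.57, 3.14, 3.14, 3.14, 3.14, 3.14].

## Interface

Orientations are given as a unit quaternion [x, y, z, w].
In Python, from cell import status, optics, close_job gives the robot as it stands. The module is installed in compiled form; this text tells all that it offers.
- The arm moves only by the tool drive_tool, never from a script. Its argument "moves" is a list of rows, each an object of numbers: "hand": the opening in per cent of the stroke, from 0 (shut) to 100 (fully open); "tx", "ty", "tz": the shift along the tool's x, y, z in m; "twist": the turn about the tool's z in degrees. A call has 1 to 10 rows; each row shifts and turns the commanded pose from where the row before left it, along the tool's axes as they then stand; what a row does not reach is not made up. A row lasts 1/8 s, in which the tool goes at most 62.5 mm and 10.7 degrees, less where a joint would pass 70% of its speed; a pose out of reach is approached as far as the arm can. A call with a gripper value outside its range is refused whole. The fingers move at their own pace and stop on an object; "force" is the grip in N (left out, the last holds). Time passes only in rows, so rows that do not move let the fingers close. It gives the time, the measured TCP pose, the force, the opening and the grip force at its end, in the units of the state.
- status.observe(): the state, without advancing time (a new reading comes with each control period).
- optics.grab_frame(name): name is "scene" or "top"; returns a dict with "pixels" (384x512x3 uint8, red, green, blue), "mtx" (3x3 intrinsics, pixels), "pose" (4x4, takes a point from camera to world coordinates). Camera axes: x right, y down, z forward; pixel columns grow to the right and rows downward; lengths in m; the calibration is good to about 2 mm. A picture is of the moment at which its call begins. There is no depth.
- close_job(): hands the job in; it is judged then, once.
The state is a dict: "time": time; "q": joint angles; "joint_vel": joint speeds; "effort": joint torques, N m; "eef_pos": TCP position; "eef_rot": TCP orientation; "ft_force": force on the tool from outside, world axes, zero at the start; "torque": the same for the moment, N m; "gripper_width": finger opening in m; "grip_force": force on a finger pad.
Only numpy, scipy, OpenCV 4.12 (cv2) and the standard library are available. Lean on these libraries where they do the work, as an engineer would, in place of code of your own. Each camera call takes 0.05 s, during which the arm holds its last target. There are 200 camera calls.

## Task

The square biscuit tin must go home in the wooden corner rail with its red side facing out of the open end, towards the robot; it now stands in front of the round steel post with the red side facing left. Keep it flat on the top, push it forward against the post so that it swings a quarter turn counter-clockwise (seen from above) in contact with the post and comes to lie along the side rail, then slide it in and press it firmly for a second, pushing with 10 to 15 N, against the back rail, and leave it flush with both rails. Push gently throughout (never more than 25 N), do not disturb the flask, glasses or honey pot, and let go.

Things in the scene. Friction and masses are not known exactly. Their poses are not given: they have to be found in the camera images.
- tin: closed square biscuit tin, 100 x 100 x 60 mm high, 0.25 to 0.55 kg, loose, too wide to grip; teal with cream lid. Origin: centre of its underside, z up. Its -x side is the red side (red panel, flat brass clasp, red stripe along that lid edge); the others are plain. All sides flat. Starts turned -90 degrees (+-9) against the rail's frame: red side to the rail's +y
- tin_red (a point): centre of the tin's red side, 50 mm from the tin's axis along its own -x, 30 mm above the underside; axes as the tin's
- rail: fixed rigid L-shaped wooden corner rail, 30 mm high, 11 mm thick. Origin: on the axis of the post at its near end, on the white top; x along the side rail away from the robot (yawed up to 11 degrees), y left. Side rail: x 0 to 117 mm, inner face y = -11 mm, 1 mm behind the post's flank. The bay is open to the right (-y) and to the robot (-x)
- post: fixed upright round steel post, 24 mm diameter, 63 mm high, at the near end of the side rail. Origin: on its axis at its foot. The tin starts with its axis 82 to 100 mm nearer the robot than the post (along the rail's x) and 15 to 40 mm to its right
- back_rail: the wooden back rail across the far end of the side rail, 12 mm thick, 30 mm high. Same origin and axes as rail; its inner face is at x = 105 mm, from y = 0 to -115 mm. The tin at home has its axis at x = 55, y = -61 mm in this frame, its axes along the rail's
- flask: brown vacuum flask, 105 mm diameter, 275 mm high, left of the rail; leave alone. Origin: centre of its underside
- cup_a: clear glass cup, 68 mm across the rim, 85 mm high; leave alone. Origin: centre of its underside
- cup_b: clear glass cup, same as the other; leave alone. Origin: centre of its underside
- honey_pot: white ceramic honey pot with ochre lid, 88 mm diameter, 94 mm high; leave alone. Origin: centre of its underside
Things that resemble listed ones, but are neither listed nor needed, are in the scene too. What is shaped like the tin but blue is not meant.

How it is judged:
By the outcome, as a careful person would: the job done as asked, in the order asked, and still so for the second after the job is handed in, with the robot touching nothing.
It also fails if it takes over 72 s, if anything falls off the work surface, if the arm or the gripper's body presses on something with over 40 N, if the wrist force passes 120 N, or if a joint passes its speed limit or range.

## Working session

There is one attempt and no reset: what is moved stays moved. The work goes in short steps, Python scripts to look and compute and a tool call to move; the robot and the scene stay as the last step left them, time stands still between calls to the robot, and variables do not carry over. Pictures are saved under pics/ and viewed, at most 11 in all, crops included, and the job is handed in when it is done.

Besides the shell and the picture viewer there is one more tool, called after "Emit:" by a JSON object that holds its "api" and its "payload", one argument or row to a line. drive_tool: Moves the arm, as the interface text tells. Its arguments: {"type":"object","properties":{"moves":{"type":"array","items":{"type":"object","properties":{"hand":{"type":"number"},"tx":{"type":"number"},"ty":{"type":"number"},"tz":{"type":"number"},"twist":{"type":"number"}}}},"force":{"type":"number"}},"required":["moves"]}

```bash
mkdir -p pics; cat > h.py <<'E'
import numpy as np, cv2
from cell import status, optics, close_job
def grab(n):
    f=optics.grab_frame(n); return f['pixels'],np.array(f['mtx']),np.array(f['pose'])
def ray(px,K,P,z):
    d=P[:3,:3]@np.linalg.solve(K,[px[0],px[1],1.]); o=P[:3,3]
    return o+d*(z-o[2])/d[2]
def proj(X,K,P):
    c=P[:3,:3].T@(np.asarray(X,float)-P[:3,3]); p=K@c; return p[:2]/p[2]
E
python3 - <<'E'
from h import *
im=[]
for n in("top","scene"):
    a,K,P=grab(n); print(n,K.round(1).tolist(),P.round(3).tolist())
    cv2.imwrite(f'pics/{n}0.png',cv2.resize(a[:,:,::-1],(800,600),interpolation=cv2.INTER_CUBIC))
s=status.observe(); print(s)
E
```

```text
top [[395.2, 0.0, 258.2], [0.0, 395.2, 194.5], [0.0, 0.0, 1.0]] [[0.028, -0.987, 0.158, 0.44], [-0.999, -0.033, -0.027, 0.034], [0.031, -0.158, -0.987, 0.876], [0.0, 0.0, 0.0, 1.0]]
scene [[420.7, 0.0, 257.8], [0.0, 420.7, 193.2], [0.0, 0.0, 1.0]] [[0.548, 0.654, -0.521, 1.174], [0.836, -0.433, 0.335, -0.328], [-0.006, -0.62, -0.785, 0.901], [0.0, 0.0, 0.0, 1.0]]
{'time': 0.1, 'q': array([-1.11921   ,  0.68988472, -0.19452471,  1.56622377,  0.15730407,
        0.90252454, -0.21513585]), 'joint_vel': array([-0.00093849, -0.00067817,  0.00103469, -0.00348398, -0.00035433,
        0.00177541,  0.00044338]), 'effort': array([-3.59451631e-03, -5.28502357e+01, -1.27153248e+00, -1.53838420e+01,
       -5.25565550e-02,  2.01757124e-03,  3.63806998e-05]), 'eef_pos': array([0.25339616, 0.57070729, 0.2380043 ]), 'eef_rot': array([ 2.07355387e-01,  9.78265334e-01, -8.17125597e-04, -1.09218205e-04]), 'ft_force': array([-0.0219342 ,  0.15772863, -0.09395515]), 'torque': array([-0.04353664, -0.01344713,  0.01422593]), 'grip_force': 0.0, 'gripper_width': 0.08842625171641504}
```

View pics/top0.png

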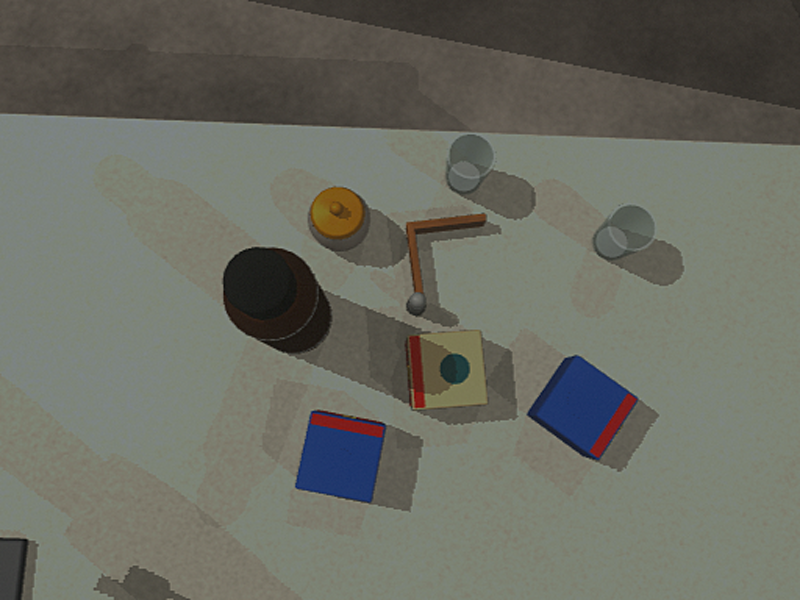

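View pics/scene0.png

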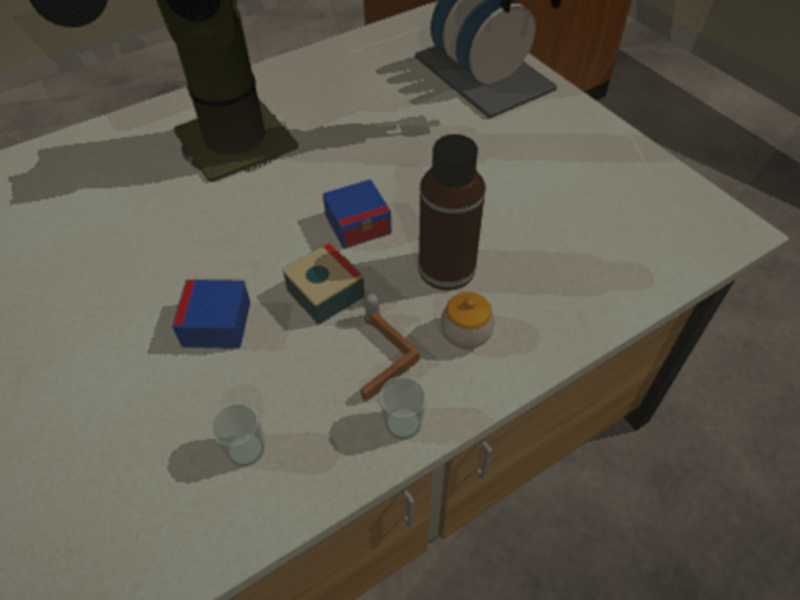

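Seen in the top view (800x600): the teal and cream tin at about (448,370) has its red stripe on the left edge. The post is at (417,300), the L-rail's corner is at (410,225), and the back rail's end is at (485,217). The tin-shaped candidates are the cream one at (448,370) and blue ones at (340,455) and (583,407). Only the cream one is teal with a cream lid and stands before the post with red to the left. Next I'll confirm it in a crop and measure.

```bash
cat >> h.py <<'E'
def quad(mask,K,P,z):
    m=cv2.morphologyEx(mask.astype(np.uint8),cv2.MORPH_CLOSE,np.ones((15,15)))
    c=max(cv2.findContours(m,cv2.RETR_EXTERNAL,cv2.CHAIN_APPROX_NONE)[0],key=cv2.contourArea)
    w=np.array([ray(p[0],K,P,z)[:2] for p in c],np.float32)
    return c,cv2.minAreaRect(w)
def hsv(a): return [x.astype(int) for x in cv2.split(cv2.cvtColor(a,cv2.COLOR_RGB2HSV))]
E
python3 - <<'E'
from h import *
a,K,P=grab("top")
cv2.imwrite('pics/crop.png',cv2.resize(a[125:285,220:420,::-1],(800,640-40),interpolation=cv2.INTER_CUBIC))
for x,y in [(297,220),(290,225),(300,250),(264,170),(290,141),(267,192),(320,170),(266,240),(310,240)]: print(x,y,a[y,x],cv2.cvtColor(a[y:y+1,x:x+1],cv2.COLOR_RGB2HSV)[0,0])
E
```

```text
297 220 [125 121  86] [ 27  80 125]
290 225 [132 126  88] [ 26  85 132]
300 250 [124 122  87] [ 28  76 124]
264 170 [100  61  35] [ 12 166 100]
290 141 [88 58 35] [ 13 154  88]
267 192 [112 111 106] [ 25  14 112]
320 170 [123 130 116] [ 45  27 130]
266 240 [90 27 21] [  3 195  90]
310 240 [97 88 64] [22 87 97]
```

View pics/crop.png

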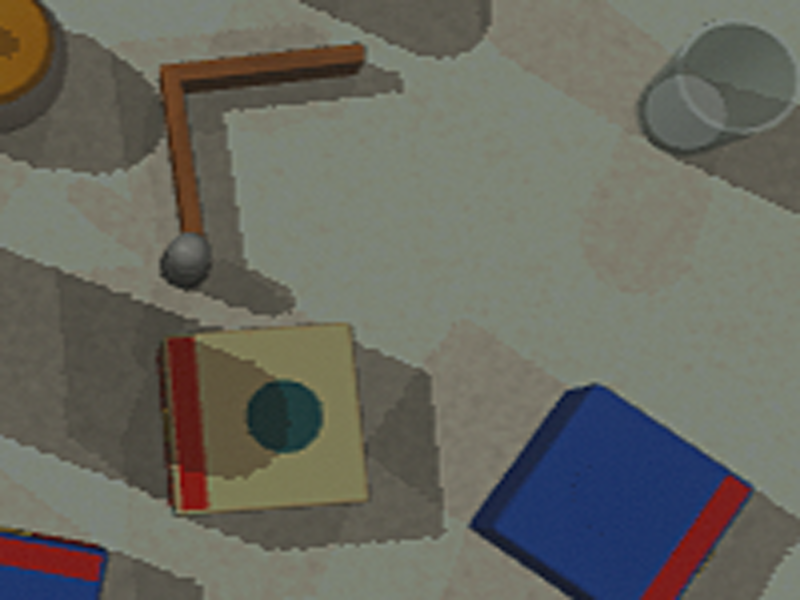

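The crop confirms the cream lid with its red stripe on the left (crop 165–205, 340–510), the steel post at (187,260), and the rail behind it. Neither blue tin is the one meant.

```bash
cat >> h.py <<'E'
def poly(mask):
    c=max(cv2.findContours(mask.astype(np.uint8),cv2.RETR_EXTERNAL,cv2.CHAIN_APPROX_NONE)[0],key=cv2.contourArea)
    return c
def line(pts): # world 2D pts -> point, dir
    v=cv2.fitLine(np.array(pts,np.float32),cv2.DIST_HUBER,0,.001,.001).ravel(); return v[2:],v[:2]
E
python3 - <<'E'
from h import *
a,K,P=grab("top"); H,S,V=hsv(a)
X,Y=np.meshgrid(np.arange(512),np.arange(384))
rm=(H>6)&(H<18)&(S>110)&(Y>125)&(Y<198)&(X>255)&(X<320)
# rail top face: bright part
for lab,sel in(("side",(Y>155)&(Y<183)),("back",(X>278)&(X<308))):
    m=rm&sel
    print(lab,m.sum(), 'V pct',np.percentile(V[m],[5,25,50,75,95]))
    e=[[],[]]
    if lab=="side":
        for y in range(156,183):
            x=np.where(m[y])[0]
            e[0].append(ray((x.min()-.5,y),K,P,.03)[:2]); e[1].append(ray((x.max()+.5,y),K,P,.03)[:2])
    else:
        for x in range(280,308):
            y=np.where(m[:,x])[0]
            e[0].append(ray((x,y.min()-.5),K,P,.03)[:2]); e[1].append(ray((x,y.max()+.5),K,P,.03)[:2])
    L=[line(i) for i in e]
    for p,d in L: print(p.round(4),np.degrees(np.arctan2(d[1],d[0])).round(2))
    n=np.array([-L[0][1][1],L[0][1][0]]); print('width',n@(L[1][0]-L[0][0]))
pm=(S<30)&(V<125)&(Y>184)&(Y<203)&(X>257)&(X<276)
for y in range(184,204): print(''.join('%4d'%v for v in V[y,256:278]),'|',''.join('%3d'%v for v in S[y,256:278]))
tm=((S>60)&((H<36)|(H>172))|((H>80)&(H<110)&(S>80)))&(Y>204)&(Y<268)&(X>256)&(X<318)
c,r=quad(tm,K,P,.06); print(r, cv2.boundingRect(c))
hull=cv2.approxPolyDP(c,4,True)[:,0]; print(hull.tolist()); print([ray(p,K,P,.06)[:2].round(4).tolist() for p in hull])
print(ray((259,196),K,P,0))
E
```

```text
side 144 V pct [ 63.  90.  99. 102. 106.]
[0.6312 0.0029] 9.39
[ 0.6327 -0.0085] 9.24
width -0.011495975
back 160 V pct [ 45.    89.75  95.    99.   106.  ]
[ 0.7041 -0.0585] -80.83
[ 0.6907 -0.0638] -82.93
width -0.014062389
 126 124 124 117 117 120 122 123 112  59 102 104 104 100  84  95  97  95  95  98  96  91 |  38 35 33 35 39 38 36 35 27164173169169176 88 27 42 38 40 39 40 34
 123 123 125 118 114 119 120 121 108  63 106 106 105 102  91 100  98  93  96  95  94  92 |  35 31 33 37 36 34 36 38 33182168168168183120 28 39 36 37 38 35 36
 127 126 123 118 119 121 121 120 110  75 101 105 108 107  95 100  99  97  94  95  97  94 |  32 32 31 41 36 40 36 36 37153179175175179126 31 31 37 35 40 39 35
 123 129 127 123 120 120 122 126 116  80  92  88  78  73  79  80  99  96  95  95  99  93 |  29 30 30 37 38 38 40 38 40 35 14 17 13 80139 38 36 37 38 35 39 41
 125 123 124 120 118 119 122 116  88  99 101 101  98  91  71  81  97  94  98  97  97  95 |  35 29 33 40 41 36 33 29 17 13 13 15 10 14 18 60 37 38 42 39 39 40
 125 124 123 121 123 119 111  88  98 106 107 107 108  99  81  70  96  95  97  97  94
[... 1870 characters left out ...]
82  87  87  86  83  87  85  85 |  30 32 35 39 39 38 36 35 34 21 14 43 37 30 44 38 41 39 34 41 39 39
 126 122 113 116 117 118 119 126 130 118  63  79  77  76  84  81  82  82  82  82  85  86 |  32 36 41 37 35 39 36 38 37 41 40 39 40 40 39 35 37 40 37 40 39 39
 126 123 116 114 117 119 120 121 124 120 122 123 127 134 121  74  77  79  80  83  84  84 |  32 35 42 38 41 41 40 38 39 36 38 41 36 34 36 38 33 36 38 40 39 36
((0.4856564700603485, -0.04556427150964737), (0.0996675193309784, 0.10278590023517609), 6.171454906463623) (259, 211, 53, 52)
[[306, 211], [261, 214], [265, 262], [311, 258]]
[[0.5389, -0.0887], [0.5296, 0.005], [0.4316, -0.0058], [0.4423, -0.0999]]
[0.57672519 0.00851607 0.        ]
```

```bash
cat >> h.py <<'E'
from scipy.spatial.transform import Rotation as R
PSI=np.radians(9.2); O=np.array([.577,-.006])
U=np.array([np.cos(PSI),np.sin(PSI)]); W=np.array([-U[1],U[0]])
def r2w(p): return O+p[0]*U+p[1]*W
def w2r(p): d=np.asarray(p)[:2]-O; return np.array([d@U,d@W])
def delta(xy,z):  # world target -> tool-axis shift
    s=status.observe(); M=R.from_quat(s['eef_rot']).as_matrix()
    return M.T@(np.array([*xy,z])-s['eef_pos'])
def rep():
    s=status.observe(); M=R.from_quat(s['eef_rot']).as_matrix()
    print('t',round(s['time'],2),'rail mm',(w2r(s['eef_pos'])*1e3).round(1),'z',s['eef_pos'][2].round(4),'xaxis vs rail',np.degrees(np.arctan2(M[1,0],M[0,0])-PSI).round(1),'F rail',np.round([s['ft_force'][:2]@U,s['ft_force'][:2]@W,s['ft_force'][2]],1),'w',round(s['gripper_width'],3),'q7',s['q'][6].round(2))
def tin():  # lid square at z=.06: fit right & far/near edges
    a,K,P=grab("top"); H,S,V=hsv(a)
    X,Y=np.meshgrid(np.arange(512),np.arange(384))
    return a,K,P,H,S,V,X,Y
E
python3 - <<'E'
from h import *
for n in("top","scene"):
    a,K,P=grab(n); b=cv2.resize(a[:,:,::-1],None,fx=1.5625,fy=1.5625,interpolation=cv2.INTER_CUBIC).copy()
    for p in [(0,0,.063),(0,-11,.03),(105,-11,.03),(105,-115,.03),(117,0,.03),(0,0,.03),(117,-115,.03),(0,-12,.063),(-12,0,.063)]:
        q=proj([*r2w(np.array(p[:2])*1e-3),p[2]],K,P)*1.5625
        cv2.circle(b,tuple(np.round(q).astype(int)),2,(255,255,0),-1)
    if n=="top": cv2.imwrite('pics/chk.png',cv2.resize(b[180:440,200:580],(800,547)))
    else: cv2.imwrite('pics/chk2.png',cv2.resize(b[230:420,260:530],(800,563)))
    if n=="top":
        # flask: base
        for nm,px,z in(("flask top",(260*.64,283*.64),.275),("honey top",(337*.64,208*.64),.094),("cupb base",(611*.64,241*.64),0),("cupa base",(463*.64,178*.64),0)):
            w=ray(px,K,P,z); print(nm,w.round(3),(w2r(w)*1e3).round())
rep(); print(delta((.40,-.08),.33))
E
```

```text
flask top [0.552 0.16  0.275] [  2. 167.]
honey top [0.689 0.104 0.094] [129.  90.]
cupb base [ 0.684 -0.294  0.   ] [  60. -301.]
cupa base [ 0.773 -0.073  0.   ] [183. -98.]
t 0.3 rail mm [-227.   621.4] z 0.2385 xaxis vs rail 146.9 F rail [-0.1  0.5  0.4] w 0.088 q7 -0.22
[-0.39803771 -0.53568782 -0.09121486]
```

View pics/chk.png

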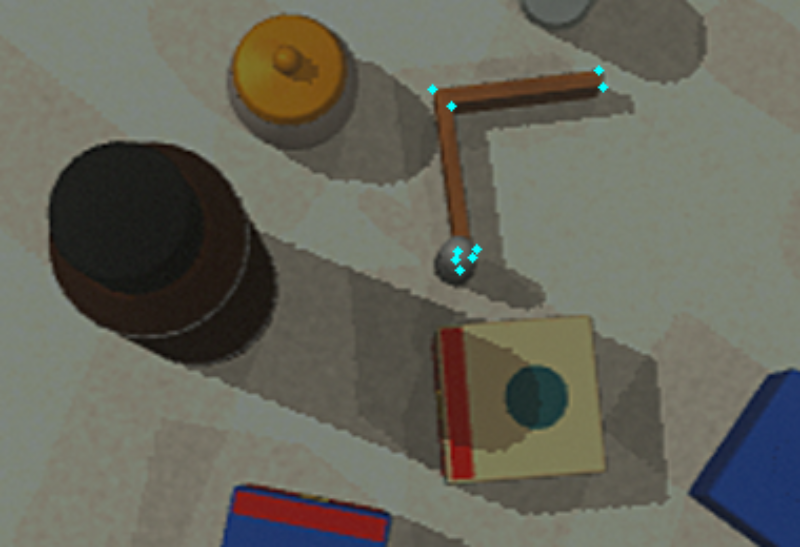

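View pics/chk2.png

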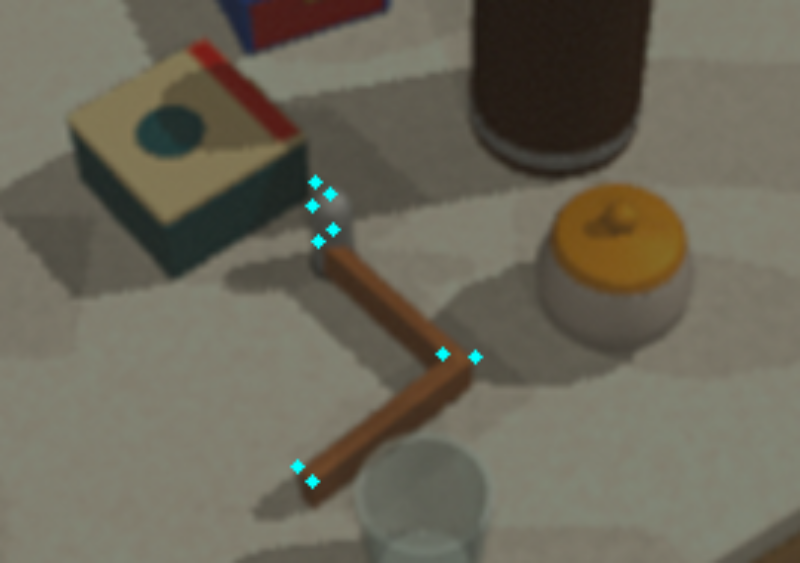

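The projected rail frame falls on the post and rails within about 1–2 px in both views. The flask is at rail (2,167), well clear to the left. Next: raise, then cross over.

Emit:
{"api": "drive_tool", "payload": {
  "moves": [
    {"tz":-0.045,"hand":57},
    {"tz":-0.045},
    {"tx":-0.035,"ty":-0.045},
    {"tx":-0.035,"ty":-0.045},
    {"tx":-0.035,"ty":-0.045},
    {"tx":-0.035,"ty":-0.045},
    {"tx":-0.035,"ty":-0.045},
    {"tx":-0.035,"ty":-0.045},
    {"tx":-0.035,"ty":-0.045},
    {"tx":-0.035,"ty":-0.045}
  ],
  "force": 20
}}

```text
invalid input
```

Emit:
{"api": "drive_tool", "payload": {
  "moves": [
    {"tx":-0.03,"ty":-0.045},
    {"tx":-0.03,"ty":-0.045},
    {"tx":-0.03,"ty":-0.045},
    {"tx":-0.03,"ty":-0.04},
    {},
    {"twist":10},
    {"twist":10},
    {"twist":10},
    {"twist":10},
    {"twist":10}
  ]
}}

```text
invalid input
```

Emit:
{"api": "drive_tool", "payload": {
  "moves": [
    {"twist":10},
    {"twist":10},
    {"twist":10},
    {"twist":10},
    {"twist":10},
    {"twist":10},
    {"twist":10},
    {"twist":10},
    {"twist":10},
    {"twist":10}
  ]
}}

```text
invalid input
```

```bash
python3 - <<'E'
from h import *
print(status.observe()); rep()
print(delta((.405,-.045),.03))
E
```

```text
{'time': 0.3, 'q': array([-1.11917853,  0.68942266, -0.19456713,  1.56560961,  0.15730145,
        0.90252875, -0.21510799]), 'joint_vel': array([ 7.52919753e-04, -3.24094379e-03, -9.00504087e-04, -3.11536051e-03,
       -3.08745459e-04, -1.97200098e-03,  4.97403621e-05]), 'effort': array([ 4.68701073e-04, -5.26980829e+01, -1.26505930e+00, -1.53403687e+01,
       -5.22259308e-02,  3.42491156e-03,  1.10387339e-04]), 'eef_pos': array([0.25353099, 0.57106254, 0.23845764]), 'eef_rot': array([ 2.07378951e-01,  9.78260643e-01, -2.88268279e-04, -3.98827102e-05]), 'ft_force': array([-0.13283108,  0.49041067,  0.40989135]), 'torque': array([0.01363098, 0.01375702, 0.05889255]), 'grip_force': 0.0, 'gripper_width': 0.08829617134838436}
t 0.3 rail mm [-227.   621.4] z 0.2385 xaxis vs rail 146.9 F rail [-0.1  0.5  0.4] w 0.088 q7 -0.22
[-0.38839424 -0.50149538  0.20876494]
```

Emit:
{"api": "drive_tool", "payload": {
  "moves": [
    {"hand":57,"tx":0,"ty":0,"tz":-0.045,"twist":0},
    {"hand":57,"tx":0,"ty":0,"tz":-0.045,"twist":0}
  ],
  "force": 20
}}

```text
time: 0.55
eef_pos: [0.2534, 0.5709, 0.3293]
eef_rot: [0.207, 0.978, -0.001, -0.0]
ft_force: [0.2, 1.4, -0.0]
gripper_width: 0.07
grip_force: 0.0
```

All keys are needed in each row.

Emit:
{"api": "drive_tool", "payload": {
  "moves": [
    {"hand":57,"tx":-0.033,"ty":-0.045,"tz":0,"twist":0},
    {"hand":57,"tx":-0.033,"ty":-0.045,"tz":0,"twist":0},
    {"hand":57,"tx":-0.033,"ty":-0.045,"tz":0,"twist":0},
    {"hand":57,"tx":-0.033,"ty":-0.045,"tz":0,"twist":0},
    {"hand":57,"tx":-0.033,"ty":-0.045,"tz":0,"twist":0},
    {"hand":57,"tx":-0.033,"ty":-0.045,"tz":0,"twist":0},
    {"hand":57,"tx":-0.033,"ty":-0.045,"tz":0,"twist":0},
    {"hand":57,"tx":-0.033,"ty":-0.045,"tz":0,"twist":0},
    {"hand":57,"tx":-0.033,"ty":-0.045,"tz":0,"twist":0},
    {"hand":57,"tx":-0.033,"ty":-0.045,"tz":0,"twist":0}
  ]
}}

```text
time: 1.8
eef_pos: [0.3729, 0.0244, 0.329]
eef_rot: [0.207, 0.978, 0.0, 0.001]
ft_force: [1.2, 0.1, -0.2]
gripper_width: 0.0503
grip_force: 0.0
```

Emit:
{"api": "drive_tool", "payload": {
  "moves": [
    {"hand":57,"tx":-0.03,"ty":-0.04,"tz":0,"twist":0},
    {"hand":57,"tx":0,"ty":0,"tz":0,"twist":0},
    {"hand":57,"tx":0,"ty":0,"tz":0,"twist":10},
    {"hand":57,"tx":0,"ty":0,"tz":0,"twist":10},
    {"hand":57,"tx":0,"ty":0,"tz":0,"twist":10},
    {"hand":57,"tx":0,"ty":0,"tz":0,"twist":10},
    {"hand":57,"tx":0,"ty":0,"tz":0,"twist":10},
    {"hand":57,"tx":0,"ty":0,"tz":0,"twist":10},
    {"hand":57,"tx":0,"ty":0,"tz":0,"twist":10},
    {"hand":57,"tx":0,"ty":0,"tz":0,"twist":10}
  ]
}}

```text
time: 3.05
eef_pos: [0.3836, -0.0213, 0.3287]
eef_rot: [0.789, 0.615, 0.0, -0.0]
ft_force: [0.3, 0.5, 0.2]
gripper_width: 0.0499
grip_force: 0.0
```

Emit:
{"api": "drive_tool", "payload": {
  "moves": [
    {"hand":57,"tx":0,"ty":0,"tz":0,"twist":10},
    {"hand":57,"tx":0,"ty":0,"tz":0,"twist":10},
    {"hand":57,"tx":0,"ty":0,"tz":0,"twist":10},
    {"hand":57,"tx":0,"ty":0,"tz":0,"twist":10},
    {"hand":57,"tx":0,"ty":0,"tz":0,"twist":10},
    {"hand":57,"tx":0,"ty":0,"tz":0,"twist":10},
    {"hand":57,"tx":0,"ty":0,"tz":0,"twist":10},
    {"hand":57,"tx":0,"ty":0,"tz":0,"twist":0}
  ]
}}

```text
time: 4.05
eef_pos: [0.3837, -0.0214, 0.3286]
eef_rot: [0.998, 0.055, -0.0, -0.0]
ft_force: [-0.8, 0.3, -0.1]
gripper_width: 0.0505
grip_force: 0.0
```

```bash
python3 - <<'E'
from h import *
rep(); print(status.observe()['eef_pos'],status.observe()['q'].round(2))
print(delta((.405,-.045),.03))
E
```

```text
t 4.05 rail mm [-193.3   15.7] z 0.3286 xaxis vs rail -2.9 F rail [-0.8  0.4 -0.1] w 0.05 q7 -1.28
[ 0.38365945 -0.021437    0.3286466 ] [-0.47  0.27  0.54  2.12 -0.19  0.8  -1.28]
[0.01869104 0.02589023 0.29863149]
```

Emit:
{"api": "drive_tool", "payload": {
  "moves": [
    {"hand":57,"tx":0.019,"ty":0.036,"tz":0,"twist":0},
    {"hand":57,"tx":0,"ty":0,"tz":0.06,"twist":0},
    {"hand":57,"tx":0,"ty":0,"tz":0.06,"twist":0},
    {"hand":57,"tx":0,"ty":0,"tz":0.06,"twist":0},
    {"hand":57,"tx":0,"ty":0,"tz":0.06,"twist":0},
    {"hand":57,"tx":0,"ty":0,"tz":0.04,"twist":0},
    {"hand":57,"tx":0,"ty":0,"tz":0.024,"twist":0},
    {"hand":57,"tx":0,"ty":0,"tz":0,"twist":0},
    {"hand":57,"tx":0,"ty":0,"tz":0,"twist":0}
  ]
}}

```text
time: 5.18
eef_pos: [0.418, -0.0566, 0.0485]
eef_rot: [0.999, 0.052, -0.009, -0.003]
ft_force: [-0.6, -0.2, -0.7]
gripper_width: 0.0505
grip_force: 0.0
```

Emit:
{"api": "drive_tool", "payload": {
  "moves": [
    {"hand":57,"tx":0.004,"ty":0,"tz":0,"twist":0},
    {"hand":57,"tx":0.004,"ty":0,"tz":0,"twist":0},
    {"hand":57,"tx":0.004,"ty":0,"tz":0,"twist":0},
    {"hand":57,"tx":0.004,"ty":0,"tz":0,"twist":0},
    {"hand":57,"tx":0.004,"ty":0,"tz":0,"twist":0},
    {"hand":57,"tx":0.004,"ty":0,"tz":0,"twist":0},
    {"hand":57,"tx":0.004,"ty":0,"tz":0,"twist":0},
    {"hand":57,"tx":0,"ty":0,"tz":0,"twist":0}
  ]
}}

```text
time: 6.18
eef_pos: [0.4438, -0.0538, 0.0477]
eef_rot: [0.999, 0.053, -0.011, -0.004]
ft_force: [-4.1, 0.1, 3.8]
gripper_width: 0.0503
grip_force: 2.5
```

```bash
python3 - <<'E'
from h import *
rep()
a,K,P=grab("top")
cv2.imwrite('pics/p1.png',cv2.resize(a[125:285,220:420,::-1],(800,640),interpolation=cv2.INTER_CUBIC)[:600])
E
```

```text
t 6.17 rail mm [-139.1  -25.9] z 0.0477 xaxis vs rail -3.1 F rail [-4.1  0.8  3.8] w 0.05 q7 -0.46
```

View pics/p1.png

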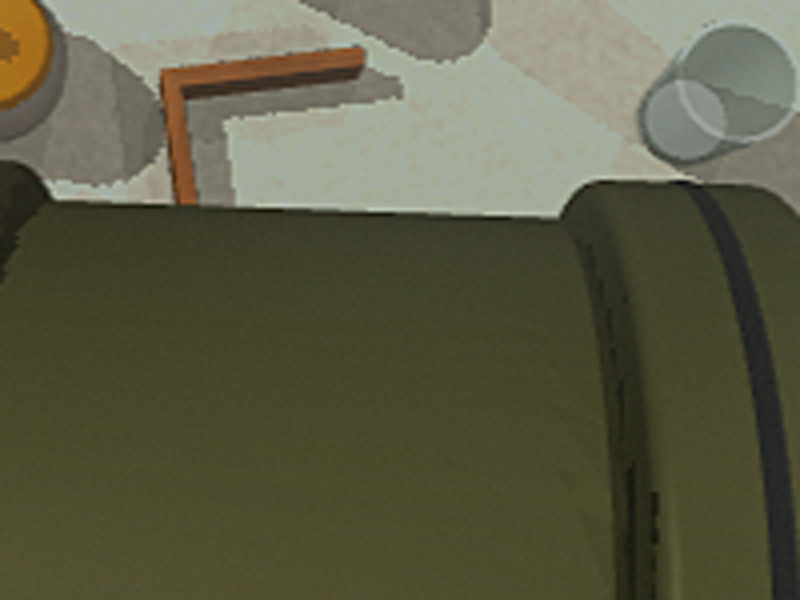

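The top view is mostly hidden by the arm, but the rail stays at (175,75)–(360,50). The tool stopped at z=0.048, so I'll check the joints.

```bash
python3 - <<'E'
from h import *
rep(); print(status.observe()['q'].round(2))
a,K,P=grab("scene")
cv2.imwrite('pics/s1.png',cv2.resize(a[:300,100:420,::-1],(640,600),interpolation=cv2.INTER_CUBIC))
E
```

```text
t 6.22 rail mm [-139.1  -25.8] z 0.0477 xaxis vs rail -3.1 F rail [-4.9 -0.2  4.7] w 0.051 q7 -0.46
[-0.08  0.87  0.17  2.21 -0.98  0.16 -0.46]
```

View pics/s1.png

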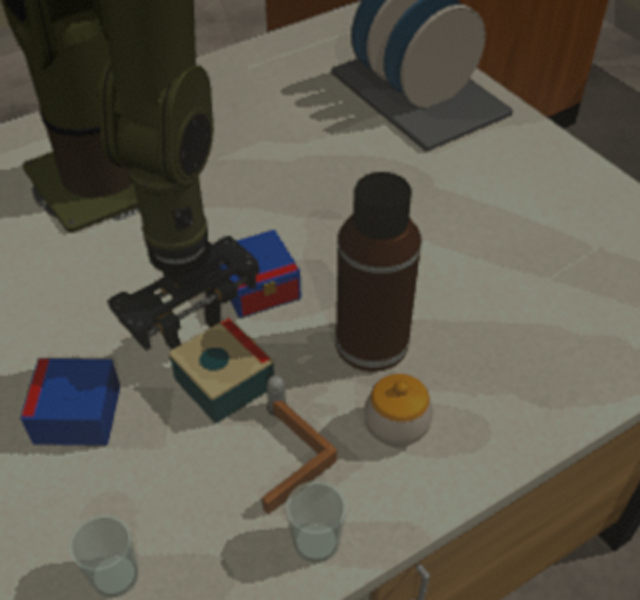

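The scene view shows the fingers at the tin's near face (tin lid around (222,355) in the crop), everything upright, and the body clear of the flask. Joint 5 is at its limit, so I'll try to lower while moving outward.

Emit:
{"api": "drive_tool", "payload": {
  "moves": [
    {"hand":57,"tx":0.002,"ty":0,"tz":0.008,"twist":0},
    {"hand":57,"tx":0.002,"ty":0,"tz":0.008,"twist":0},
    {"hand":57,"tx":0.002,"ty":0,"tz":0.007,"twist":0},
    {"hand":57,"tx":0,"ty":0,"tz":0,"twist":0}
  ]
}}

```text
time: 6.78
eef_pos: [0.4503, -0.0532, 0.024]
eef_rot: [0.999, 0.053, -0.01, -0.003]
ft_force: [-2.3, 0.3, -1.6]
gripper_width: 0.0504
grip_force: 1.1
```

```bash
python3 - <<'E'
from h import *
rep(); print(status.observe()['q'].round(2))
E
```

```text
t 6.78 rail mm [-132.6  -26.3] z 0.024 xaxis vs rail -3.1 F rail [-2.2  0.7 -1.6] w 0.05 q7 -0.47
[-0.04  0.91  0.1   2.2  -0.98  0.1  -0.47]
```

Emit:
{"api": "drive_tool", "payload": {
  "moves": [
    {"hand":57,"tx":0.003,"ty":0,"tz":0,"twist":0},
    {"hand":57,"tx":0.003,"ty":0,"tz":0,"twist":0},
    {"hand":57,"tx":0.002,"ty":0,"tz":0,"twist":0},
    {"hand":57,"tx":0,"ty":0,"tz":0,"twist":0}
  ]
}}

```text
time: 7.28
eef_pos: [0.46, -0.0524, 0.0243]
eef_rot: [0.999, 0.053, -0.009, -0.003]
ft_force: [-1.3, 0.2, -1.2]
gripper_width: 0.0501
grip_force: 0.7
```

Emit:
{"api": "drive_tool", "payload": {
  "moves": [
    {"hand":57,"tx":0.002,"ty":0,"tz":0,"twist":0},
    {"hand":57,"tx":0,"ty":0,"tz":0,"twist":0}
  ]
}}

```text
time: 7.52
eef_pos: [0.4602, -0.0523, 0.0242]
eef_rot: [0.999, 0.053, -0.01, -0.003]
ft_force: [-5.0, 0.2, 1.4]
gripper_width: 0.0501
grip_force: 2.4
```

Emit:
{"api": "drive_tool", "payload": {
  "moves": [
    {"hand":57,"tx":0.002,"ty":0,"tz":0,"twist":0},
    {"hand":57,"tx":0,"ty":0,"tz":0,"twist":0}
  ]
}}

```text
time: 7.78
eef_pos: [0.4601, -0.0523, 0.0242]
eef_rot: [0.999, 0.053, -0.012, -0.004]
ft_force: [-7.9, -1.1, 4.4]
gripper_width: 0.05
grip_force: 4.3
```

```bash
python3 - <<'E'
from h import *
rep(); print(status.observe()['q'].round(2))
E
```

```text
t 7.78 rail mm [-122.8  -27. ] z 0.0242 xaxis vs rail -3.2 F rail [-8.   0.2  4.4] w 0.05 q7 -0.48
[-0.07  0.92  0.15  2.17 -0.97  0.15 -0.48]
```

Contact with the post comes at TCP rail x = -122.8, and the stiffness is about 1.7 N/mm. Now the swing, rolling about the post in 5° rows.

Emit:
{"api": "drive_tool", "payload": {
  "moves": [
    {"hand":57,"tx":0.0034,"ty":0.0094,"tz":0,"twist":-5},
    {"hand":57,"tx":0.0033,"ty":0.0094,"tz":0,"twist":-5},
    {"hand":57,"tx":0,"ty":0,"tz":0,"twist":0}
  ]
}}

```text
time: 8.15
eef_pos: [0.4695, -0.0706, 0.0239]
eef_rot: [0.99, 0.14, -0.011, -0.004]
ft_force: [-8.8, -3.3, 5.8]
gripper_width: 0.0503
grip_force: 4.6
```

```bash
cat >> h.py <<'E'
def tf(): # post seen from TCP in tool axes (mm) and force in tool axes
    s=status.observe(); M=R.from_quat(s['eef_rot']).as_matrix()
    print('post in tool',(M.T@(np.array([*O,s['eef_pos'][2]])-s['eef_pos'])*1e3).round(1),'F tool',(M.T@s['ft_force']).round(1),'T',s['torque'].round(2))
E
python3 - <<'E'
from h import *
rep(); tf()
E
```

```text
t 8.15 rail mm [-116.4  -46.6] z 0.0239 xaxis vs rail 6.9 F rail [-9.2 -1.8  5.8] w 0.05 q7 -0.38
post in tool [121.2 -32.3  -2.2] F tool [-9.5  0.6 -5.6] T [-0.33  1.67  0.34]
```

Emit:
{"api": "drive_tool", "payload": {
  "moves": [
    {"hand":57,"tx":0.0031,"ty":0.0094,"tz":0,"twist":-5},
    {"hand":57,"tx":0.003,"ty":0.0094,"tz":0,"twist":-5},
    {"hand":57,"tx":0.003,"ty":0.0094,"tz":0,"twist":-5},
    {"hand":57,"tx":0.0029,"ty":0.0094,"tz":0,"twist":-5},
    {"hand":57,"tx":0,"ty":0,"tz":0,"twist":0}
  ]
}}

```text
time: 8.78
eef_pos: [0.4958, -0.1009, 0.0234]
eef_rot: [0.951, 0.309, -0.01, -0.006]
ft_force: [-8.5, -3.8, 4.9]
gripper_width: 0.0501
grip_force: 4.4
```

```bash
python3 - <<'E'
from h import *
rep(); tf()
a,K,P=grab("scene")
cv2.imwrite('pics/s2.png',cv2.resize(a[120:300,140:380,::-1],(800,600),interpolation=cv2.INTER_CUBIC))
E
```

```text
t 8.78 rail mm [-95.3 -80.7] z 0.0234 xaxis vs rail 26.9 F rail [-9.  -2.4  4.9] w 0.05 q7 -0.18
post in tool [121.5 -28.9  -1.5] F tool [-9.2 -2.  -4.7] T [-0.65  1.69  0.37]
```

View pics/s2.png

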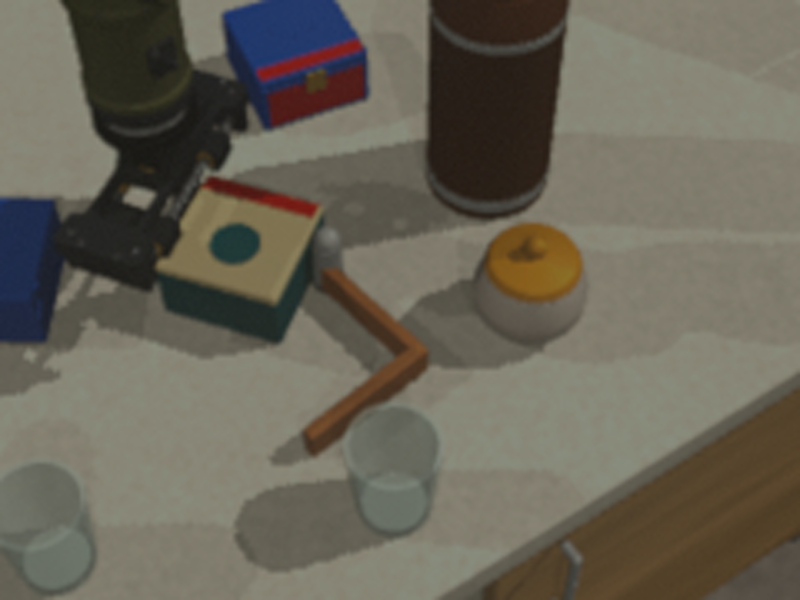

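The scene view shows the tin turned about 27° against the post (post at (328,250), tin corner at (325,205)). The red side is swinging towards the robot and nothing else has been touched. Continuing.

Emit:
{"api": "drive_tool", "payload": {
  "moves": [
    {"hand":57,"tx":0.0029,"ty":0.0094,"tz":0,"twist":-5},
    {"hand":57,"tx":0.0028,"ty":0.0094,"tz":0,"twist":-5},
    {"hand":57,"tx":0.0027,"ty":0.0094,"tz":0,"twist":-5},
    {"hand":57,"tx":0.0026,"ty":0.0094,"tz":0,"twist":-5},
    {"hand":57,"tx":0.0025,"ty":0.0094,"tz":0,"twist":-5},
    {"hand":57,"tx":0.0024,"ty":0.0094,"tz":0,"twist":-5},
    {"hand":57,"tx":0,"ty":0,"tz":0,"twist":0}
  ]
}}

```text
time: 9.7
eef_pos: [0.5504, -0.1282, 0.0224]
eef_rot: [0.839, 0.545, -0.008, -0.006]
ft_force: [-4.2, -6.2, 0.9]
gripper_width: 0.0503
grip_force: 3.7
```

```bash
python3 - <<'E'
from h import *
rep(); tf(); print(status.observe()['q'].round(2))
E
```

```text
t 9.7 rail mm [ -45.8 -116.4] z 0.0224 xaxis vs rail 56.8 F rail [-5.2 -5.5  0.9] w 0.05 q7 0.1
post in tool [122.5 -25.4  -0.4] F tool [-7.4 -1.4 -0.8] T [-1.18  0.98  0.31]
[ 0.05  0.96  0.17  1.87 -0.39  0.36  0.1 ]
```

Emit:
{"api": "drive_tool", "payload": {
  "moves": [
    {"hand":57,"tx":0.0027,"ty":0.0094,"tz":0,"twist":-5},
    {"hand":57,"tx":0.0026,"ty":0.0094,"tz":0,"twist":-5},
    {"hand":57,"tx":0.0025,"ty":0.0094,"tz":0,"twist":-5},
    {"hand":57,"tx":0.0025,"ty":0.0094,"tz":0,"twist":-5},
    {"hand":57,"tx":0,"ty":0,"tz":0,"twist":0}
  ]
}}

```text
time: 10.32
eef_pos: [0.5904, -0.1304, 0.0219]
eef_rot: [0.731, 0.682, -0.007, -0.005]
ft_force: [-2.0, -9.2, 0.9]
gripper_width: 0.0501
grip_force: 4.1
```

```bash
python3 - <<'E'
from h import *
rep(); tf()
E
```

```text
t 10.32 rail mm [  -6.6 -124.9] z 0.0219 xaxis vs rail 76.8 F rail [-3.4 -8.8  0.9] w 0.05 q7 0.29
post in tool [ 1.231e+02 -2.200e+01  1.000e-01] F tool [-9.4 -1.3 -0.9] T [-1.61  0.51  0.36]
```

Emit:
{"api": "drive_tool", "payload": {
  "moves": [
    {"hand":57,"tx":0.0022,"ty":0.0094,"tz":0,"twist":-5},
    {"hand":57,"tx":0.0021,"ty":0.0094,"tz":0,"twist":-5},
    {"hand":57,"tx":0.001,"ty":0.0057,"tz":0,"twist":-3},
    {"hand":57,"tx":0,"ty":0,"tz":0,"twist":0}
  ]
}}

```text
time: 10.82
eef_pos: [0.6147, -0.1249, 0.0216]
eef_rot: [0.649, 0.76, -0.006, -0.006]
ft_force: [-3.0, -7.9, 1.6]
gripper_width: 0.0499
grip_force: 3.6
```

```bash
python3 - <<'E'
from h import *
rep(); tf()
a,K,P=grab("scene")
cv2.imwrite('pics/s3.png',cv2.resize(a[120:300,140:380,::-1],(800,600),interpolation=cv2.INTER_CUBIC))
E
```

```text
t 10.82 rail mm [  18.2 -123.4] z 0.0216 xaxis vs rail 89.8 F rail [-4.3 -7.3  1.6] w 0.05 q7 0.41
post in tool [123.3 -18.6   0.5] F tool [-7.4 -4.3 -1.5] T [-1.55  0.45  0.32]
```

View pics/s3.png

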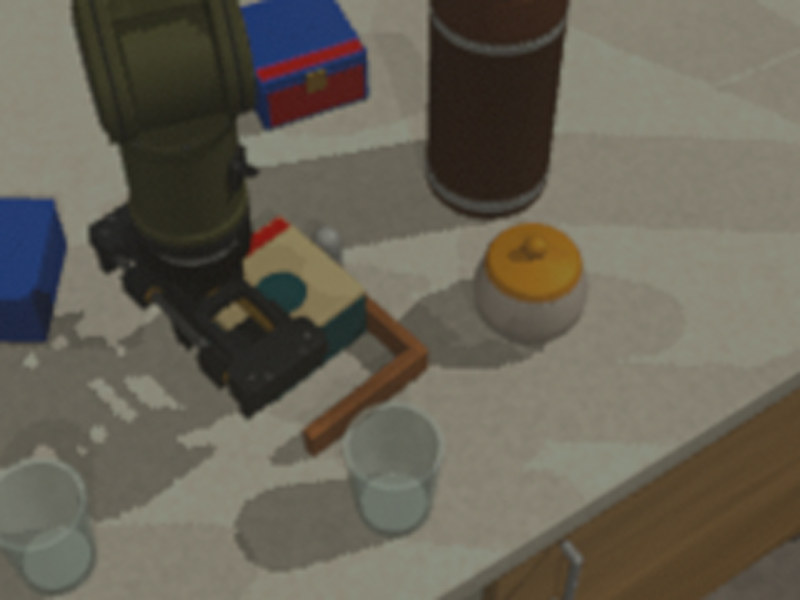

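The tin now lies along the side rail (crop (240–370, 225–350)) with its red side towards the robot, and its teal face is on the post and rail. I'll back off, lift, and go around to the red side.

Emit:
{"api": "drive_tool", "payload": {
  "moves": [
    {"hand":57,"tx":-0.01,"ty":0,"tz":0,"twist":0},
    {"hand":57,"tx":-0.03,"ty":0,"tz":0,"twist":0},
    {"hand":57,"tx":0,"ty":0,"tz":-0.06,"twist":0},
    {"hand":57,"tx":0,"ty":0,"tz":-0.06,"twist":0},
    {"hand":57,"tx":0.03,"ty":-0.05,"tz":0,"twist":0},
    {"hand":57,"tx":0.03,"ty":-0.05,"tz":0,"twist":0},
    {"hand":57,"tx":0.04,"ty":0,"tz":0,"twist":10},
    {"hand":57,"tx":0,"ty":0,"tz":0,"twist":10},
    {"hand":57,"tx":0,"ty":0,"tz":0,"twist":10},
    {"hand":57,"tx":0,"ty":0,"tz":0,"twist":10}
  ]
}}

```text
time: 12.12
eef_pos: [0.5097, -0.0764, 0.1435]
eef_rot: [0.871, 0.491, -0.006, -0.007]
ft_force: [0.0, -0.3, -0.6]
gripper_width: 0.0505
grip_force: 0.0
```

Emit:
{"api": "drive_tool", "payload": {
  "moves": [
    {"hand":57,"tx":0,"ty":0,"tz":0,"twist":10},
    {"hand":57,"tx":0,"ty":0,"tz":0,"twist":10},
    {"hand":57,"tx":0,"ty":0,"tz":0,"twist":10},
    {"hand":57,"tx":0,"ty":0,"tz":0,"twist":10},
    {"hand":57,"tx":0,"ty":0,"tz":0,"twist":10},
    {"hand":57,"tx":0,"ty":0,"tz":0,"twist":0}
  ]
}}

```text
time: 12.88
eef_pos: [0.5093, -0.0765, 0.1432]
eef_rot: [0.997, 0.081, -0.008, -0.003]
ft_force: [-0.1, -0.4, 0.4]
gripper_width: 0.0501
grip_force: 0.0
```

```bash
python3 - <<'E'
from h import *
rep(); print(status.observe()['q'].round(2)); print(delta(r2w((-.075,-.064)),.024))
a,K,P=grab("scene"); H,S,V=hsv(a)
X,Y=np.meshgrid(np.arange(512),np.arange(384))
m=(S>60)&(H>18)&(H<34)&(V>90)&(Y>170)&(Y<260)&(X>170)&(X<260)
c,r=quad(m,K,P,.06); print(m.sum(),r,(w2r(r[0])*1e3).round(1))
for p in cv2.boxPoints(r): print((w2r(p)*1e3).round(1))
E
```

```text
t 12.88 rail mm [-78.1 -58.8] z 0.1432 xaxis vs rail 0.0 F rail [-0.2 -0.4  0.4] w 0.05 q7 -0.65
[-0.24  0.77  0.53  1.99 -0.69  0.59 -0.65]
[0.00507868 0.00614749 0.11908312]
954 ((0.6020615100860596, -0.06560973078012466), (0.09933357685804367, 0.10060305148363113), 7.8488664627075195) [ 15.2 -62.8]
[-33.3 -11.4]
[ -35.6 -112. ]
[  63.7 -114.3]
[ 66.  -13.7]
```

Emit:
{"api": "drive_tool", "payload": {
  "moves": [
    {"hand":45,"tx":0,"ty":0.005,"tz":0.05,"twist":0},
    {"hand":45,"tx":0,"ty":0,"tz":0.05,"twist":0},
    {"hand":45,"tx":0,"ty":0,"tz":0.019,"twist":0},
    {"hand":45,"tx":0,"ty":0,"tz":0,"twist":0},
    {"hand":45,"tx":0.008,"ty":0,"tz":0,"twist":0},
    {"hand":45,"tx":0.008,"ty":0,"tz":0,"twist":0},
    {"hand":45,"tx":0.008,"ty":0,"tz":0,"twist":0},
    {"hand":45,"tx":0,"ty":0,"tz":0,"twist":0}
  ]
}}

```text
time: 13.92
eef_pos: [0.5318, -0.0769, 0.0241]
eef_rot: [0.997, 0.08, -0.008, -0.003]
ft_force: [0.0, 0.6, 0.2]
gripper_width: 0.0395
grip_force: 0.0
```

```bash
python3 - <<'E'
from h import *
rep(); print(status.observe()['q'].round(2))
E
```

```text
t 13.93 rail mm [-55.9 -62.8] z 0.0241 xaxis vs rail -0.0 F rail [0.1 0.6 0.2] w 0.04 q7 -0.54
[-0.13  0.97  0.34  1.96 -0.85  0.38 -0.54]
```

Emit:
{"api": "drive_tool", "payload": {
  "moves": [
    {"hand":45,"tx":0.004,"ty":0,"tz":0,"twist":0},
    {"hand":45,"tx":0.004,"ty":0,"tz":0,"twist":0},
    {"hand":45,"tx":0.004,"ty":0,"tz":0,"twist":0},
    {"hand":45,"tx":0.004,"ty":0,"tz":0,"twist":0},
    {"hand":45,"tx":0.004,"ty":0,"tz":0,"twist":0},
    {"hand":45,"tx":0.004,"ty":0,"tz":0,"twist":0},
    {"hand":45,"tx":0.004,"ty":0,"tz":0,"twist":0},
    {"hand":45,"tx":0,"ty":0,"tz":0,"twist":0}
  ]
}}

```text
time: 14.92
eef_pos: [0.5565, -0.0734, 0.0232]
eef_rot: [0.997, 0.079, -0.011, -0.004]
ft_force: [-5.2, -1.2, 4.3]
gripper_width: 0.0395
grip_force: 2.6
```

Emit:
{"api": "drive_tool", "payload": {
  "moves": [
    {"hand":45,"tx":0.004,"ty":0,"tz":0,"twist":0},
    {"hand":45,"tx":0.004,"ty":0,"tz":0,"twist":0},
    {"hand":45,"tx":0.004,"ty":0,"tz":0,"twist":0},
    {"hand":45,"tx":0.003,"ty":0,"tz":0,"twist":0},
    {"hand":45,"tx":0,"ty":0,"tz":0,"twist":0}
  ]
}}

```text
time: 15.55
eef_pos: [0.5718, -0.071, 0.023]
eef_rot: [0.997, 0.079, -0.01, -0.003]
ft_force: [-5.4, -0.6, 4.0]
gripper_width: 0.0399
grip_force: 2.6
```

```bash
python3 - <<'E'
from h import *
rep(); tf()
E
```

```text
t 15.55 rail mm [-15.6 -63.3] z 0.023 xaxis vs rail -0.2 F rail [-5.5  0.3  4. ] w 0.04 q7 -0.61
post in tool [ 15.4 -63.4   0.2] F tool [-5.6 -0.3 -3.9] T [-0.17  1.06  0.  ]
```

Emit:
{"api": "drive_tool", "payload": {
  "moves": [
    {"hand":45,"tx":0.003,"ty":0,"tz":0,"twist":0},
    {"hand":45,"tx":0.003,"ty":0,"tz":0,"twist":0},
    {"hand":45,"tx":0.002,"ty":0,"tz":0,"twist":0},
    {"hand":45,"tx":0,"ty":0,"tz":0,"twist":0}
  ]
}}

```text
time: 16.05
eef_pos: [0.5797, -0.0697, 0.0228]
eef_rot: [0.997, 0.079, -0.01, -0.003]
ft_force: [-4.5, -1.0, 4.1]
gripper_width: 0.0396
grip_force: 2.6
```

Emit:
{"api": "drive_tool", "payload": {
  "moves": [
    {"hand":45,"tx":0.002,"ty":0,"tz":0,"twist":0},
    {"hand":45,"tx":0,"ty":0,"tz":0,"twist":0}
  ]
}}

```text
time: 16.3
eef_pos: [0.5816, -0.0694, 0.0228]
eef_rot: [0.997, 0.079, -0.01, -0.004]
ft_force: [-5.3, -0.6, 4.6]
gripper_width: 0.0396
grip_force: 2.6
```

Emit:
{"api": "drive_tool", "payload": {
  "moves": [
    {"hand":45,"tx":0.002,"ty":0,"tz":0,"twist":0},
    {"hand":45,"tx":0,"ty":0,"tz":0,"twist":0}
  ]
}}

```text
time: 16.55
eef_pos: [0.5828, -0.0692, 0.0228]
eef_rot: [0.997, 0.079, -0.011, -0.004]
ft_force: [-5.6, -1.3, 5.9]
gripper_width: 0.0391
grip_force: 3.4
```

```bash
python3 - <<'E'
from h import *
rep(); tf()
E
```

```text
t 16.55 rail mm [ -4.4 -63.3] z 0.0228 xaxis vs rail -0.2 F rail [-5.7 -0.4  5.9] w 0.039 q7 -0.64
post in tool [  4.2 -63.3   0.5] F tool [-5.9  0.4 -5.8] T [-0.2   1.33  0.03]
```

Emit:
{"api": "drive_tool", "payload": {
  "moves": [
    {"hand":45,"tx":-0.02,"ty":0,"tz":0,"twist":0},
    {"hand":10,"tx":0,"ty":0,"tz":-0.05,"twist":0},
    {"hand":0,"tx":0,"ty":0,"tz":-0.03,"twist":0},
    {"hand":0,"tx":0,"ty":0.05,"tz":0,"twist":0},
    {"hand":0,"tx":0.03,"ty":0.045,"tz":0,"twist":0},
    {"hand":0,"tx":0.05,"ty":0,"tz":0,"twist":0},
    {"hand":0,"tx":0,"ty":0,"tz":0,"twist":0}
  ]
}}

```text
time: 17.42
eef_pos: [0.6653, -0.1516, 0.1004]
eef_rot: [0.997, 0.082, -0.006, -0.004]
ft_force: [-1.3, 0.5, -0.4]
gripper_width: 0.0004
grip_force: 0.0
```

```bash
python3 - <<'E'
from h import *
rep(); tf()
a,K,P=grab("scene"); H,S,V=hsv(a)
X,Y=np.meshgrid(np.arange(512),np.arange(384))
m=(S>60)&((H>18)&(H<34)&(V>80)|((H<6)|(H>174))&(S>120))&(Y>170)&(Y<270)&(X>170)&(X<270)
c,r=quad(m,K,P,.06); print(m.sum(),r,(w2r(r[0])*1e3).round(1))
for p in cv2.boxPoints(r): print((w2r(p)*1e3).round(1))
cv2.imwrite('pics/s4.png',cv2.resize(a[120:300,140:380,::-1],(800,600),interpolation=cv2.INTER_CUBIC))
E
```

```text
t 17.43 rail mm [  63.9 -157.9] z 0.1004 xaxis vs rail 0.2 F rail [-1.2  0.7 -0.4] w 0.0 q7 -0.71
post in tool [ -63.5 -158.     2. ] F tool [-1.2 -0.7  0.4] T [-0.    0.14 -0.01]
1003 ((0.6539844870567322, -0.059211261570453644), (0.12377247959375381, 0.10113423317670822), 10.230026245117188) [ 67.5 -64.8]
[  4.7 -15.4]
[   6.5 -116.5]
[ 130.3 -114.3]
[128.5 -13.2]
```

View pics/s4.png

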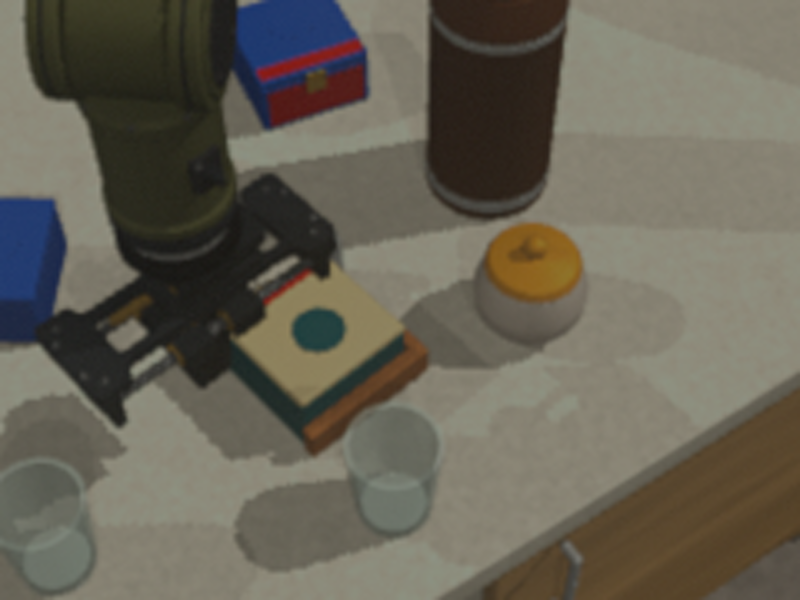

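The tin is at the back rail (lid (240–405, 265–405)) and the gripper is over its right side. Next I'll lower and nudge it left against the side rail.

Emit:
{"api": "drive_tool", "payload": {
  "moves": [
    {"hand":0,"tx":-0.008,"ty":0,"tz":0.04,"twist":0},
    {"hand":0,"tx":0,"ty":0,"tz":0.034,"twist":0},
    {"hand":0,"tx":0,"ty":0,"tz":0,"twist":0},
    {"hand":0,"tx":0,"ty":-0.008,"tz":0,"twist":0},
    {"hand":0,"tx":0,"ty":-0.008,"tz":0,"twist":0},
    {"hand":0,"tx":0,"ty":-0.005,"tz":0,"twist":0},
    {"hand":0,"tx":0,"ty":-0.003,"tz":0,"twist":0},
    {"hand":0,"tx":0,"ty":0,"tz":0,"twist":0}
  ]
}}

```text
time: 18.48
eef_pos: [0.6476, -0.1303, 0.0275]
eef_rot: [0.997, 0.079, -0.009, -0.003]
ft_force: [0.4, 0.6, -0.0]
gripper_width: 0.0006
grip_force: 0.0
```

Emit:
{"api": "drive_tool", "payload": {
  "moves": [
    {"hand":0,"tx":0,"ty":-0.002,"tz":0,"twist":0},
    {"hand":0,"tx":0,"ty":-0.002,"tz":0,"twist":0},
    {"hand":0,"tx":0,"ty":0,"tz":0,"twist":0}
  ]
}}

```text
time: 18.85
eef_pos: [0.6468, -0.1265, 0.0272]
eef_rot: [0.997, 0.079, -0.009, -0.004]
ft_force: [0.5, 0.2, 0.8]
gripper_width: 0.0001
grip_force: 0.0
```

```bash
python3 - <<'E'
from h import *
rep()
E
```

```text
t 18.85 rail mm [  49.6 -130.1] z 0.0272 xaxis vs rail -0.1 F rail [0.6 0.1 0.8] w 0.0 q7 -0.68
```

Emit:
{"api": "drive_tool", "payload": {
  "moves": [
    {"hand":0,"tx":0,"ty":-0.002,"tz":0,"twist":0},
    {"hand":0,"tx":0,"ty":-0.002,"tz":0,"twist":0},
    {"hand":0,"tx":0,"ty":0,"tz":0,"twist":0}
  ]
}}

```text
time: 19.23
eef_pos: [0.6464, -0.1243, 0.0276]
eef_rot: [0.997, 0.079, -0.009, -0.002]
ft_force: [1.7, -5.5, -0.0]
gripper_width: 0.0004
grip_force: 2.2
```

Emit:
{"api": "drive_tool", "payload": {
  "moves": [
    {"hand":0,"tx":0,"ty":-0.002,"tz":0,"twist":0},
    {"hand":0,"tx":0,"ty":0,"tz":0,"twist":0}
  ]
}}

```text
time: 19.48
eef_pos: [0.6464, -0.1241, 0.028]
eef_rot: [0.997, 0.078, -0.008, -0.001]
ft_force: [0.7, -7.0, -0.0]
gripper_width: 0.0005
grip_force: 3.6
```

Emit:
{"api": "drive_tool", "payload": {
  "moves": [
    {"hand":0,"tx":0,"ty":-0.002,"tz":0,"twist":0},
    {"hand":0,"tx":0,"ty":0,"tz":0,"twist":0}
  ]
}}

```text
time: 19.73
eef_pos: [0.6464, -0.124, 0.0286]
eef_rot: [0.997, 0.078, -0.008, 0.001]
ft_force: [1.0, -9.2, 0.3]
gripper_width: 0.0003
grip_force: 4.9
```

```bash
python3 - <<'E'
from h import *
rep()
E
```

```text
t 19.73 rail mm [  49.6 -127.6] z 0.0286 xaxis vs rail -0.3 F rail [-0.4 -9.2  0.3] w 0.0 q7 -0.68
```

Emit:
{"api": "drive_tool", "payload": {
  "moves": [
    {"hand":0,"tx":0,"ty":0.01,"tz":0,"twist":0},
    {"hand":0,"tx":0,"ty":0.025,"tz":0,"twist":0},
    {"hand":0,"tx":0,"ty":0,"tz":-0.04,"twist":0},
    {"hand":10,"tx":0,"ty":0,"tz":-0.035,"twist":0},
    {"hand":45,"tx":-0.05,"ty":0,"tz":0,"twist":0},
    {"hand":45,"tx":-0.04,"ty":-0.04,"tz":0,"twist":0},
    {"hand":45,"tx":0,"ty":-0.05,"tz":0,"twist":0},
    {"hand":45,"tx":0,"ty":0,"tz":0,"twist":0}
  ]
}}

```text
time: 20.72
eef_pos: [0.5484, -0.0721, 0.1038]
eef_rot: [0.996, 0.083, -0.01, -0.007]
ft_force: [-0.2, -0.9, 0.8]
gripper_width: 0.0397
grip_force: 0.0
```

```bash
python3 - <<'E'
from h import *
rep(); print(delta(r2w((-.035,-.062)),.024))
E
```

```text
t 20.73 rail mm [-38.8 -60.7] z 0.1038 xaxis vs rail 0.3 F rail [-0.3 -0.9  0.8] w 0.04 q7 -0.64
[0.00529621 0.00260638 0.07969211]
```

Emit:
{"api": "drive_tool", "payload": {
  "moves": [
    {"hand":45,"tx":0,"ty":0.002,"tz":0.045,"twist":0},
    {"hand":45,"tx":0,"ty":0,"tz":0.035,"twist":0},
    {"hand":45,"tx":0,"ty":0,"tz":0,"twist":0},
    {"hand":45,"tx":0.008,"ty":0,"tz":0,"twist":0},
    {"hand":45,"tx":0.008,"ty":0,"tz":0,"twist":0},
    {"hand":45,"tx":0.008,"ty":0,"tz":0,"twist":0},
    {"hand":45,"tx":0.004,"ty":0,"tz":0,"twist":0},
    {"hand":45,"tx":0,"ty":0,"tz":0,"twist":0}
  ]
}}

```text
time: 21.72
eef_pos: [0.5763, -0.076, 0.024]
eef_rot: [0.997, 0.079, -0.009, -0.003]
ft_force: [-0.3, 0.1, 0.6]
gripper_width: 0.0393
grip_force: 0.0
```

```bash
python3 - <<'E'
from h import *
rep()
E
```

```text
t 21.73 rail mm [-11.9 -69. ] z 0.024 xaxis vs rail -0.1 F rail [-0.3  0.1  0.6] w 0.039 q7 -0.6
```

Emit:
{"api": "drive_tool", "payload": {
  "moves": [
    {"hand":45,"tx":0,"ty":-0.006,"tz":0,"twist":0},
    {"hand":45,"tx":0.003,"ty":0,"tz":0,"twist":0},
    {"hand":45,"tx":0.003,"ty":0,"tz":0,"twist":0},
    {"hand":45,"tx":0.002,"ty":0,"tz":0,"twist":0},
    {"hand":45,"tx":0.002,"ty":0,"tz":0,"twist":0},
    {"hand":45,"tx":0,"ty":0,"tz":0,"twist":0}
  ]
}}

```text
time: 22.48
eef_pos: [0.5828, -0.0691, 0.0237]
eef_rot: [0.997, 0.079, -0.011, -0.004]
ft_force: [-4.4, -1.1, 3.3]
gripper_width: 0.0399
grip_force: 2.5
```

```bash
python3 - <<'E'
from h import *
rep()
E
```

```text
t 22.48 rail mm [ -4.4 -63.2] z 0.0237 xaxis vs rail -0.2 F rail [-4.5 -0.4  3.3] w 0.04 q7 -0.63
```

Emit:
{"api": "drive_tool", "payload": {
  "moves": [
    {"hand":45,"tx":0.002,"ty":0,"tz":0,"twist":0},
    {"hand":45,"tx":0.002,"ty":0,"tz":0,"twist":0},
    {"hand":45,"tx":0,"ty":0,"tz":0,"twist":0}
  ]
}}

```text
time: 22.85
eef_pos: [0.5826, -0.069, 0.0237]
eef_rot: [0.997, 0.078, -0.015, -0.004]
ft_force: [-13.4, -0.8, 10.2]
gripper_width: 0.0396
grip_force: 6.5
```

```bash
python3 - <<'E'
from h import *
rep()
E
```

```text
t 22.85 rail mm [ -4.5 -63.1] z 0.0237 xaxis vs rail -0.2 F rail [-13.4   1.4  10.2] w 0.04 q7 -0.63
```

Emit:
{"api": "drive_tool", "payload": {
  "moves": [
    {"hand":45,"tx":0,"ty":0,"tz":-0.002,"twist":0},
    {"hand":45,"tx":0,"ty":0,"tz":0,"twist":0}
  ]
}}

```text
time: 23.1
eef_pos: [0.5829, -0.069, 0.0247]
eef_rot: [0.997, 0.078, -0.014, -0.004]
ft_force: [-10.3, -1.4, 0.7]
gripper_width: 0.0398
grip_force: 5.3
```

```bash
python3 - <<'E'
from h import *
rep()
E
```

```text
t 23.1 rail mm [ -4.3 -63.1] z 0.0247 xaxis vs rail -0.2 F rail [-10.4   0.3   0.7] w 0.04 q7 -0.64
```

Vertical load is gone. I'll bring the push to about 12.5 N and hold it.

Emit:
{"api": "drive_tool", "payload": {
  "moves": [
    {"hand":45,"tx":0.001,"ty":0,"tz":0,"twist":0},
    {"hand":45,"tx":0,"ty":0,"tz":0,"twist":0}
  ]
}}

```text
time: 23.35
eef_pos: [0.5827, -0.069, 0.0244]
eef_rot: [0.997, 0.078, -0.016, -0.004]
ft_force: [-12.4, -1.7, 1.8]
gripper_width: 0.0395
grip_force: 6.2
```

```bash
python3 - <<'E'
from h import *
rep()
E
```

```text
t 23.35 rail mm [ -4.4 -63.1] z 0.0244 xaxis vs rail -0.2 F rail [-12.5   0.3   1.8] w 0.04 q7 -0.64
```

Emit:
{"api": "drive_tool", "payload": {
  "moves": [
    {"hand":45,"tx":0,"ty":0,"tz":0,"twist":0},
    {"hand":45,"tx":0,"ty":0,"tz":0,"twist":0},
    {"hand":45,"tx":0,"ty":0,"tz":0,"twist":0},
    {"hand":45,"tx":0,"ty":0,"tz":0,"twist":0},
    {"hand":45,"tx":0,"ty":0,"tz":0,"twist":0},
    {"hand":45,"tx":0,"ty":0,"tz":0,"twist":0}
  ]
}}

```text
time: 24.1
eef_pos: [0.5827, -0.069, 0.0244]
eef_rot: [0.997, 0.078, -0.016, -0.004]
ft_force: [-12.3, -2.3, 1.3]
gripper_width: 0.0395
grip_force: 6.2
```

Emit:
{"api": "drive_tool", "payload": {
  "moves": [
    {"hand":45,"tx":0,"ty":0,"tz":0,"twist":0},
    {"hand":45,"tx":0,"ty":0,"tz":0,"twist":0},
    {"hand":45,"tx":0,"ty":0,"tz":0,"twist":0},
    {"hand":45,"tx":0,"ty":0,"tz":0,"twist":0},
    {"hand":45,"tx":0,"ty":0,"tz":0,"twist":0},
    {"hand":45,"tx":0,"ty":0,"tz":0,"twist":0}
  ]
}}

```text
time: 24.85
eef_pos: [0.5828, -0.069, 0.0244]
eef_rot: [0.997, 0.078, -0.016, -0.004]
ft_force: [-12.0, -1.9, 1.8]
gripper_width: 0.0396
grip_force: 6.2
```

Emit:
{"api": "drive_tool", "payload": {
  "moves": [
    {"hand":45,"tx":-0.008,"ty":0,"tz":0,"twist":0},
    {"hand":45,"tx":-0.03,"ty":0,"tz":0,"twist":0},
    {"hand":45,"tx":-0.02,"ty":0,"tz":-0.04,"twist":0},
    {"hand":45,"tx":-0.03,"ty":0,"tz":-0.05,"twist":0},
    {"hand":45,"tx":-0.03,"ty":0,"tz":-0.05,"twist":0},
    {"hand":45,"tx":-0.03,"ty":0,"tz":-0.05,"twist":0},
    {"hand":45,"tx":0,"ty":0,"tz":-0.04,"twist":0},
    {"hand":45,"tx":0,"ty":0,"tz":0,"twist":0}
  ]
}}

```text
time: 25.85
eef_pos: [0.4502, -0.0933, 0.2609]
eef_rot: [0.997, 0.079, -0.005, -0.003]
ft_force: [0.5, -0.3, -0.5]
gripper_width: 0.0397
grip_force: 0.0
```

```bash
python3 - <<'E'
from h import *
rep()
T,K,P=grab("top")
a,K,P=grab("scene"); H,S,V=hsv(a)
X,Y=np.meshgrid(np.arange(512),np.arange(384))
m=(S>60)&(H>21)&(H<34)&(V>80)&(Y>170)&(Y<270)&(X>190)&(X<270)
c=max(cv2.findContours(cv2.morphologyEx(m.astype(np.uint8),cv2.MORPH_CLOSE,np.ones((9,9))),0,1)[0],key=cv2.contourArea)
for p in cv2.approxPolyDP(c,4,True)[:,0]: print(p,(w2r(ray(p,K,P,.06))*1e3).round(1))
t=cv2.resize(T[125:275,220:370,::-1],(400,400),interpolation=cv2.INTER_CUBIC); s=cv2.resize(a[170:290,190:310,::-1],(400,400),interpolation=cv2.INTER_CUBIC)
cv2.imwrite('pics/fin.png',np.hstack([t,s]))
E
```

```text
t 25.85 rail mm [-139.1  -65.9] z 0.2609 xaxis vs rail -0.1 F rail [ 0.4 -0.4 -0.5] w 0.04 q7 -0.7
[240 199] [ 28.  -15.3]
[206 217] [  13.5 -112.5]
[230 240] [ 103.5 -111.8]
[261 217] [104.5 -13.9]
```

View pics/fin.png

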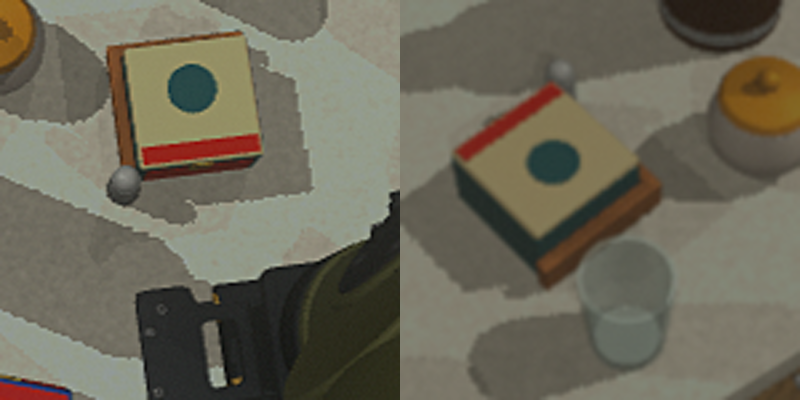

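The final picture shows the tin flush in the corner, with the lid's far corners at rail (104,-14) and (104,-112), the red side facing the robot, and the gripper clear. Handing in.

```bash
python3 -c "
from cell import close_job
print(close_job())"
```

```text
the job is handed in; nothing more can be done
None
```

The tin was swung a quarter turn counter-clockwise against the post and slid in flush (to camera accuracy, about 2 mm) with both rails, red side towards the robot; it was pressed against the back rail at about 12 N for 1.5 s and released, with no reading above about 17 N, nothing else seen disturbed, and the job handed in at about 26 s.

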